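Walk the bench power supply home into its docking bay

ROBOT

A 7-joint arm with a two-finger parallel gripper is mounted at the origin on a cart in front of the work surface, level with it; the furniture and walls round the work are solid. World frame = base frame: x ahead of the robot, y to its left, z up, the work surface at z = 0. Lengths are in m, angles in rad, forces in N, time in s.
With the tool pointing down it reaches from about 0.425 to 0.95 m from the base axis. Payload 4.7 kg.
Tool frame: the origin (TCP) lies on the centre line of the jaws, within the pads' length; the fingertips stand robot.nose_length ahead of it and the grasp point (between the pads) lies 8 mm behind it (robot.nose_length is the distance from the TCP to the fingertips, in m); z points along the fingers, y is the line along which they close (so a half turn about z gives the same grasp; the last joint's range is limited). The gripper opens to 85 mm and grips with 20 to 120 N. Pads are 22 mm wide; open, the fingers measure 114 mm over their backs; the gripper's body (76 mm by 85 mm) begins 54 mm behind the grasp point. The pads swing forward as they close: fully open they stand 13 mm farther back than shut.
Start: joints at [1.279, 0.469, -0.049, 1.532, 0.024, 1.141, -0.082], TCP at [0.175, -0.652, 0.242] pointing down, gripper open.
Joint ranges: [-2.59, 2.59], [-0.33, 1.99], [-1.39, 1.29], [0.1, 2.45], [-1.04, 4.18], [0.21, 1.99], [-2.66, 2.66]. Speed limits (rad/s): [2.57, 2.57, 3.14, 3.14, 3.14, 3.14, 3.14].

INTERFACE

Orientations are given as [roll, pitch, yaw] about the fixed x, y, z axes, in that order (R = Rz(yaw) Ry(pitch) Rx(roll)).
In Python, from plant import robot gives the robot as it stands. Calls block until the motion is done:
- robot.goto(position, orientation): joint-space move of the TCP to a pose.
- robot.move_straight(position, vel=0.15, attitude=None, contact_N=None): straight line of the TCP; attitude=None keeps the orientation; vel is the mean speed in m/s. With contact_N (N) it stops when the force on the tool has changed by that much, and returns True; else False.
- robot.move_joints(angles): joint-space move.
- robot.grip(opening, strength=None): opening from 0.0 (shut) to 1.0 (fully open); strength is the grip in N (None keeps the last); returns when the fingers have stopped.
- robot.sleep(seconds).
- robot.inverse_kinematics(position, orientation): joint angles nearest the present ones, or None.
- robot.sense(): the state.
- robot.grab_frame(name): name is "scene" or "top" or "wrist"; returns a dict with "image" (384x512x3 uint8, red, green, blue), "range_z" (384x512 float32, m along the optical axis (not along the pixel's ray), 0 where there is no reading), "fx", "fy", "cx", "cy" (pixels), "dist_coeffs" ([k1, k2, p1, p2, k3] as OpenCV has them; the pictures are not rectified), "R" (3x3) and "t" (3): a world point X has camera coordinates R X + t. Camera axes: x right, y down, z forward; pixel columns grow to the right and rows downward; lengths in m; the calibration is good to about 2 mm. A picture is of the moment at which its call begins.
A pose or a line that the arm cannot do raises robot.IKError and nothing moves.
- robot.close_job(): hands the job in; it is judged then, once.
The state is a dict: "t": time; "joint_pos": joint angles; "joint_velocities": joint speeds; "effort": joint torques, N m; "tcp_pos": TCP position; "tcp_rot": TCP orientation; "wrist_force": force on the tool from outside, world axes, zero at the start; "torque": the same for the moment, N m; "opening": opening from 0.0 (shut) to 1.0 (fully open); "gripper_force": force on a finger pad.
Only numpy, scipy, OpenCV 4.12 (cv2) and the standard library are available. Lean on these libraries where they do the work, as an engineer would, in place of code of your own. Each camera call takes 0.05 s, during which the arm holds its last target. There are 200 camera calls.

TASK

Walk the heavy bench power supply along the bench and fully home into its docking bay, pushing only on the two black buffers at its near corners, a little on one and a little on the other, so that it stays roughly square to the bay and both far corners end up against the bay's end stop. Then bed it onto the sprung contacts: press it home steadily with about 15 N for a second on the left buffer, and after that the same on the right buffer. Never push harder than 25 N, keep off the panel and case, keep it flat on the bench, and leave the things around it alone.

Things in the scene. Friction and masses are not known exactly. Their poses are not given: they have to be found in the camera images.
- psu: bench power supply, a flat grey metal box with a black control panel towards the robot; 150 mm wide (y), 100 mm deep (x, without the buffers), 65 mm high, 0.85 to 1.4 kg (varies), too wide to grasp; pushing one corner along takes 4 to 14 N, more if the tool also bears down on it. Origin: centre of its underside; x points away from the panel, to the far end that goes into the bay, y to its left, z up.
- psu_case: the same box's case with panel, knobs and feet (everything but the two buffers), same origin and axes as psu. Not to be touched: knobs and posts stand out up to 60 mm from the origin toward the robot, 4 mm less than the buffer faces.
- buffer_left (a point): centre of the near face of the left black buffer on the box's near left corner (64 mm behind the origin, 62 mm to its left, 33 mm above the bench); the face is 26 mm wide and 50 mm high (8 to 58 mm above the bench), upright, looking to the box's -x. Axes as psu.
- buffer_right (a point): the same on the near right corner (62 mm to the right of the origin).
- far_left (a point): far left corner of the box: 50 mm ahead of the origin, 75 mm to its left, 33 mm above the bench.
- far_right (a point): far right corner of the box: 50 mm ahead of the origin, 75 mm to its right, 33 mm above the bench.
- bay: docking bay screwed to the bench: two upright cheeks of slippery white plastic, 40 mm high, joined by a dark steel, rigid end stop 45 mm high. Origin: on the bench, in the middle of the end stop's near face; x is the way in, away from the robot, y to its left. The cheeks are 158 mm apart inside: 4 mm of play on each side of the box. When the box is home its origin is at x = -50 mm here.
- bay_mouth (a point): middle of the bay's mouth, 90 mm before the end stop, 20 mm above the bench; axes as bay. From here the cheeks narrow (each by about 13 mm) until 60 mm before the stop, then run straight.
- contacts (a point): midway between the tips of two sprung brass contacts that stand 6 mm out of the end stop, 30 mm above the bench, 50 mm left and right of its middle. Each gives way with 0.5 to 1.4 N until the box meets the rigid stop; friction then holds the box there. Axes as bay.
- screw_jar: screw jar with a lid, 58 mm across, 80 mm high, bystander; origin at the centre of its underside
- solder_spool: solder spool, 52 mm across, 36 mm high, bystander; origin at the centre of its underside
- tape_black: roll of black tape, 55 mm across, 19 mm high, bystander; origin at the centre of its underside

How it is judged:
On the way, in this order (a step that is already met when the one before it is completed fails the run):
1. the far end is between the straight cheeks, short of the contacts, and the box is straight (x of psu in the frame of bay between -0.105 and -0.056 m and angle between the x axis of psu and the x axis of bay, either way round below 0.12 rad), for 0.1 s.
2. with both far corners home, the left buffer is pressed steadily with 10 to 20 N (x of each of far_left, far_right in the frame of bay above -0.0025 m and contact force between the fingers and psu between 10 and 20 N and y of the grasp point in the frame of psu above 0.03 m), for 0.5 s.
3. with both far corners home, the right buffer is pressed steadily with 10 to 20 N (x of each of far_left, far_right in the frame of bay above -0.0025 m and contact force between the fingers and psu between 10 and 20 N and y of the grasp point in the frame of psu below -0.03 m), for 0.5 s.
At the end, for the whole second after the job is handed in: Both far corners of the power supply are within 2.5 mm of the bay's end stop, it is within 6 mm of the bay's middle line, flat on the bench and at rest, and the bystanders are at rest (x of each of far_left, far_right in the frame of bay above -0.0025 m and y of psu in the frame of bay between -0.006 and 0.006 m and angle between psu's own z axis and vertical below 0.05 rad and height (world z) of psu below 0.006 m and linear speed of each of psu, screw_jar, solder_spool, tape_black below 0.01 m/s); the robot touches nothing.
It fails at once if the case or panel is touched (over 1 N) (contact force between any of the arm, the fingers and psu_case above 1 N).
It fails at once if the power supply is pushed harder than 25 N (contact force between any of the arm, the fingers and psu above 25 N).
It fails at once if the power supply is rammed against the bay (over 35 N) (contact force between psu and bay above 35 N).
It fails at once if the box is turned more than 0.4 rad out of square with the bay, tipped or lifted (angle between the x axis of psu and the x axis of bay, either way round above 0.4 rad or angle between psu's own z axis and vertical above 0.1 rad or height (world z) of psu above 0.012 m).
It fails at once if a bystander is moved by more than 20 mm (distance of any of screw_jar, solder_spool, tape_black from where it was at the start of the episode above 0.02 m).
It also fails if it takes over 72 s, if anything falls off the work surface, if the arm or the gripper's body presses on something with over 40 N, if the wrist force passes 120 N, or if a joint passes its speed limit or range.

## Working session

There is one attempt and no reset: what is moved stays moved. The work goes in short steps, each a Python script; the robot and the scene stay as the last script left them, time stands still between calls to the robot, and variables do not carry over. Pictures are saved under pics/ and viewed, at most 10 in all, crops included, and the job is handed in when it is done.

```bash
ls; mkdir -p pics
python3 - <<'E'
from plant import robot
import cv2,numpy as np
s=robot.sense(); print(s); print(robot.nose_length)
for n in ("top","scene"):
    f=robot.grab_frame(n); cv2.imwrite(f"pics/{n}0.png",cv2.resize(f["image"][:,:,::-1],None,fx=1.5,fy=1.5,interpolation=cv2.INTER_CUBIC))
    np.savez(f"pics/{n}0.npz",**f); print(n,f["fx"],f["fy"],f["cx"],f["cy"],f["dist_coeffs"],-np.array(f["R"]).T@f["t"])
E
```

```text
pics
{'t': 0.0, 'joint_pos': array([ 1.27911559,  0.46946531, -0.04858685,  1.53366234,  0.02410092,
        1.14098052, -0.08231508]), 'joint_velocities': array([-0.00055363,  0.00025962, -0.00041177, -0.00070947, -0.00030716,
        0.00099288,  0.00114883]), 'effort': array([-3.44403534e-04, -5.10310793e+01, -4.68800613e-02, -2.37715012e+01,
        1.07558415e-02,  7.48135062e-03, -9.84500929e-06]), 'tcp_pos': array([ 0.17520897, -0.65130225,  0.24125864]), 'tcp_rot': array([-3.13966416e+00,  7.35255730e-05,  2.62789828e-01]), 'wrist_force': array([-0.09267888,  0.36715699, -0.38742498]), 'torque': array([ 0.00480671,  0.00718379, -0.01220795]), 'gripper_force': 0.0, 'opening': 1.0011739672809656}
0.011
top 451.4923448374988 451.4923448374988 257.99950093118724 195.12582230454265 [-0.09508559  0.          0.          0.          0.        ] [ 0.43877274 -0.30458758  0.90372136]
scene 365.9122632036074 365.9122632036074 249.04294394938614 190.0582426383359 [-0.06709782  0.          0.          0.          0.        ] [ 0.08187389 -0.02856918  0.69995155]
```

View pics/top0.png

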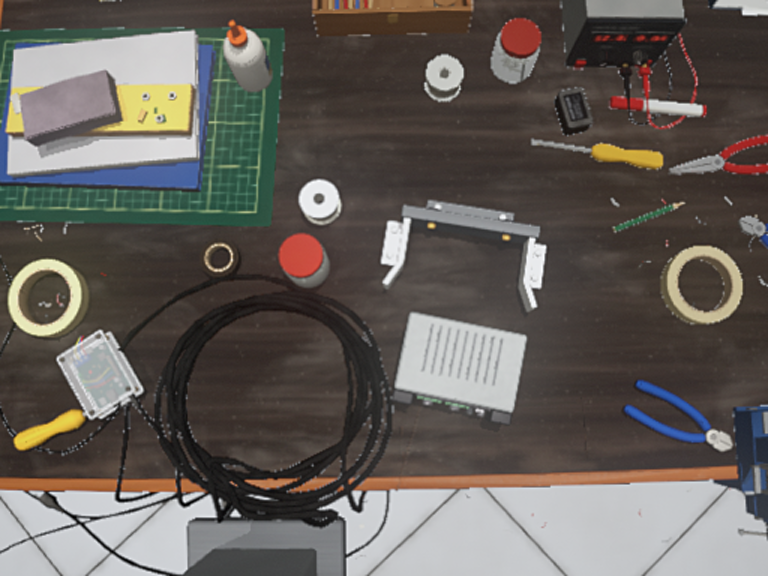

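View pics/scene0.png

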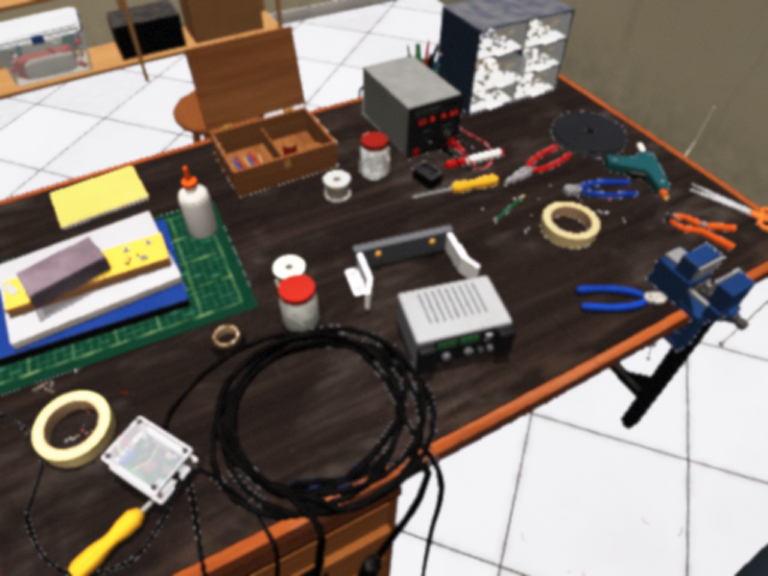

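The top picture (1.5×) shows the box with top corners near (410,313), (526,335), (513,412) and (397,390). The bay's end stop runs from (403,213) to (540,235) and its mouth faces the box. The jar (302,258), spool (319,202) and tape (221,260) are on the left. I'll fit the box and bay from the depth data.

```bash
cat > h.py <<'E'
import numpy as np, cv2
def cloud(f):
    K=np.array([[f["fx"],0,f["cx"]],[0,f["fy"],f["cy"]],[0,0,1]],float)
    h,w=f["range_z"].shape
    uv=np.stack(np.meshgrid(np.arange(w),np.arange(h)),-1).reshape(-1,1,2).astype(np.float64)
    n=cv2.undistortPoints(uv,K,np.array(f["dist_coeffs"],float)).reshape(h,w,2)
    z=f["range_z"][...,None].astype(float)
    P=np.concatenate([n*z,z],-1)
    return (P-np.array(f["t"]))@np.array(f["R"])   # R^T (P-t)
def box(f,cx,cy,r=0.14):
    W=cloud(f); m=(f["range_z"]>0)&(abs(W[...,2]-0.065)<0.008)&(np.hypot(W[...,0]-cx,W[...,1]-cy)<r)
    n,l,st,_=cv2.connectedComponentsWithStats(m.astype(np.uint8)); k=1+np.argmax(st[1:,4])
    p=W[l==k]
    return p
def project(f,X):
    K=np.array([[f["fx"],0,f["cx"]],[0,f["fy"],f["cy"]],[0,0,1]],float)
    return cv2.projectPoints(np.array(X,float).reshape(-1,1,3),cv2.Rodrigues(np.array(f["R"],float))[0],np.array(f["t"],float),K,np.array(f["dist_coeffs"],float))[0].reshape(-1,2)
E
python3 - <<'E'
from h import *
np.set_printoptions(precision=4,suppress=True)
f=dict(np.load("pics/top0.npz")); W=cloud(f)
def at(u,v): return W[round(v/1.5),round(u/1.5)]
for n,u,v in [("boxc",460,365),("bench",450,290),("stopL",415,212),("stopR",530,230),("jar",302,252),("spool",319,200),("tape",208,258),("cable",270,300),("cheekL",388,240),("cheekR",540,260),("cL",431,226),("cR",506,237)]: print(n,at(u,v))
c=at(460,365); p=box(f,c[0],c[1]); r=cv2.minAreaRect(p[:,:2].astype(np.float32)); print("box",len(p),r,cv2.boxPoints(r),p[:,2].mean(),np.median(p[:,2]))
b=at(470,220)
for a,bb,nm in [(0.030,0.043,"cheek"),(0.0425,0.05,"stop"),(0.025,0.06,"all")]:
    m=(f["range_z"]>0)&(W[...,2]>a)&(W[...,2]<bb)&(np.hypot(W[...,0]-b[0],W[...,1]-b[1])<0.16)
    n,l,st,_=cv2.connectedComponentsWithStats(m.astype(np.uint8))
    for k in range(1,n):
        if st[k,4]>25:
            q=W[l==k]; r=cv2.minAreaRect(q[:,:2].astype(np.float32)); print(nm,st[k,4],st[k,:4]*1.5,r, cv2.boxPoints(r).ravel(),q[:,2].mean())
im=f["image"][:,:,::-1][125:295,240:380]
cv2.imwrite("pics/crop0.png",cv2.resize(im,None,fx=3.5,fy=3.5,interpolation=cv2.INTER_CUBIC))
E
```

```text
boxc [ 0.4774 -0.3842  0.0678]
bench [ 0.5817 -0.38    0.0003]
stopL [ 0.6788 -0.3347  0.0457]
stopR [ 0.6521 -0.4832  0.0433]
jar [ 0.4388 -0.3046  0.9037]
spool [ 0.7096 -0.2047  0.0077]
tape [ 0.6318 -0.0515  0.0047]
cable [ 0.567  -0.1432  0.0382]
cheekL [ 0.6512 -0.2983  0.0038]
cheekR [ 0.6194 -0.5031  0.0058]
cL [ 0.661  -0.3543  0.0348]
cR [ 0.6446 -0.4526  0.0353]
box 4486 ((0.4740177094936371, -0.3824399411678314), (0.15039560198783875, 0.11264130473136902), 76.82833099365234) [[ 0.402  -0.4428]
 [ 0.5117 -0.4685]
 [ 0.546  -0.3221]
 [ 0.4363 -0.2964]] 0.06509555268144333 0.06534586815894602
cheek 591 [382.5 217.5 154.5  91.5] ((0.613396167755127, -0.3958505392074585), (0.19997179508209229, 0.09467031061649323), 79.65272521972656) [ 0.5489 -0.4857  0.642  -0.5027  0.6779 -0.306   0.5848 -0.289 ] 0.03850577005925452
stop 730 [400.5 205.5 139.5  33. ] ((0.6644647121429443, -0.4055495262145996), (0.18270248174667358, 0.01706067845225334), 79.72174835205078) [ 0.6398 -0.4939  0.6566 -0.497   0.6892 -0.3172  0.6724 -0.3141] 0.045225691140383224
all 1431 [382.5 205.5 157.5 105. ] ((0.6217412948608398, -0.3974904716014862), (0.1999703049659729, 0.11210434138774872), 79.52484893798828) [ 0.5484 -0.4856  0.6587 -0.506   0.695  -0.3094  0.5848 -0.289 ] 0.0413848824172887
```

View pics/crop0.png

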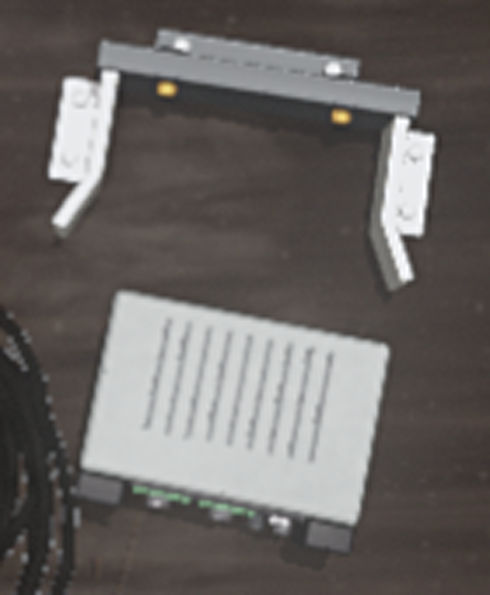

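The crop agrees with the depth fit: buffers near (100,488) and (325,535) in the crop, contacts at (167,89) and (341,117). The box measures 150 mm wide with its top at 65 mm, and the stop's top is at 45 mm, so the sizes match what was given. In the bay frame the box is at about x=-177 mm, y=-12 mm, yaw -3°. The right buffer goes first, with the closed fingers tilted tip-forward.

```bash
cat >> h.py <<'E'
from plant import robot
BO=np.array([0.6561,-0.4040]); PHI=-0.180
bx=np.array([np.cos(PHI),np.sin(PHI)]); by=np.array([-bx[1],bx[0]])
TILT=-0.3; ATT=[np.pi,TILT,PHI]
OFF=0.011*(abs(np.sin(TILT))+np.cos(TILT)); ZT=0.028+0.011*(np.cos(TILT)-abs(np.sin(TILT)))
def tcp(x,y,z=ZT):  # bay coords of the front contact edge -> TCP position
    p=BO+bx*(x-OFF)+by*y; return [p[0],p[1],z]
def edge():
    s=robot.sense(); p=s["tcp_pos"][:2]-BO; return np.array([p@bx+OFF,p@by]),s
def fx():
    s=robot.sense(); w=s["wrist_force"]; return -(w[:2]@bx), w[:2]@by, w[2], s["t"]
def see(name=None,save=None):
    f=robot.grab_frame(name or "top"); W=cloud(f)
    Q=np.stack([(W[...,:2]-BO)@bx,(W[...,:2]-BO)@by],-1)
    m=(f["range_z"]>0)&(abs(W[...,2]-0.065)<0.004)&(Q[...,0]>-0.26)&(Q[...,0]<0.02)&(abs(Q[...,1])<0.13)
    n,l,st,_=cv2.connectedComponentsWithStats(m.astype(np.uint8)); k=1+np.argmax(st[1:,4]); q=Q[l==k]
    if save: cv2.imwrite(save,cv2.resize(f["image"][:,:,::-1],None,fx=1.5,fy=1.5))
    # far edge line + side edges, iterated on yaw
    r=cv2.minAreaRect(q.astype(np.float32)); c=cv2.boxPoints(r); c=c[np.argsort(-c[:,0])]
    a,b=(c[0],c[1]) if c[0,1]>c[1,1] else (c[1],c[0])   # a far left, b far right
    yaw=np.arctan2(-(a-b)[0],(a-b)[1]); mid=(a+b)/2
    o=mid-0.05*np.array([np.cos(yaw),np.sin(yaw)])
    return dict(x=o[0],y=o[1],yaw=yaw,size=(round(float(r[1][0]),4),round(float(r[1][1]),4)),far=(a,b))
E
python3 - <<'E'
from h import *
np.set_printoptions(precision=4,suppress=True)
f=dict(np.load("pics/top0.npz")); W=cloud(f)
Q=np.stack([(W[...,:2]-BO)@bx,(W[...,:2]-BO)@by],-1)
for x in (-.30,-.28,-.26,-.24,-.22):
    m=(f["range_z"]>0)
    print(x,[(round(y,2),round(float(W[...,2][m&(abs(Q[...,0]-x)<.01)&(abs(Q[...,1]-y)<.005)].max()),3)) for y in (.03,.04,.05,.06,.07,.08,.1)])
print(see())
robot.grip(0.0,20)
robot.goto(tcp(-0.28,-0.075,0.16),ATT)
robot.move_straight(tcp(-0.28,-0.075))
print(robot.sense()["t"],edge()[0],fx(),robot.sense()["opening"])
print(see(save="pics/top1.png"))
f=robot.grab_frame("scene"); cv2.imwrite("pics/s1.png",cv2.resize(f["image"][:,:,::-1][130:300,200:400],None,fx=3.5,fy=3.5,interpolation=cv2.INTER_CUBIC))
E
```

```text
-0.3 [(0.03, 0.003), (0.04, 0.004), (0.05, 0.004), (0.06, 0.021), (0.07, 0.023), (0.08, 0.044), (0.1, 0.003)]
-0.28 [(0.03, 0.004), (0.04, 0.004), (0.05, 0.004), (0.06, 0.019), (0.07, 0.042), (0.08, 0.044), (0.1, 0.03)]
-0.26 [(0.03, 0.004), (0.04, 0.005), (0.05, 0.003), (0.06, 0.018), (0.07, 0.046), (0.08, 0.046), (0.1, 0.03)]
-0.24 [(0.03, 0.028), (0.04, 0.06), (0.05, 0.062), (0.06, 0.061), (0.07, 0.056), (0.08, 0.048), (0.1, 0.025)]
-0.22 [(0.03, 0.069), (0.04, 0.068), (0.05, 0.067), (0.06, 0.067), (0.07, 0.059), (0.08, 0.049), (0.1, 0.025)]
{'x': np.float32(-0.17694513), 'y': np.float32(-0.011746065), 'yaw': np.float32(-0.048580036), 'size': (0.1505, 0.1), 'far': (array([-0.1234,  0.061 ], dtype=float32), array([-0.1307, -0.0893], dtype=float32))}
3.05 [-0.2795 -0.0757] (np.float64(-0.27179930301806166), np.float64(0.31388401787688036), np.float64(-0.5106102099286034), 3.05) -0.003352242784181234
{'x': np.float32(-0.17706737), 'y': np.float32(-0.0117080975), 'yaw': np.float32(-0.047651783), 'size': (0.1504, 0.0998), 'far': (array([-0.1235,  0.061 ], dtype=float32), array([-0.1307, -0.0892], dtype=float32))}
```

View pics/top1.png

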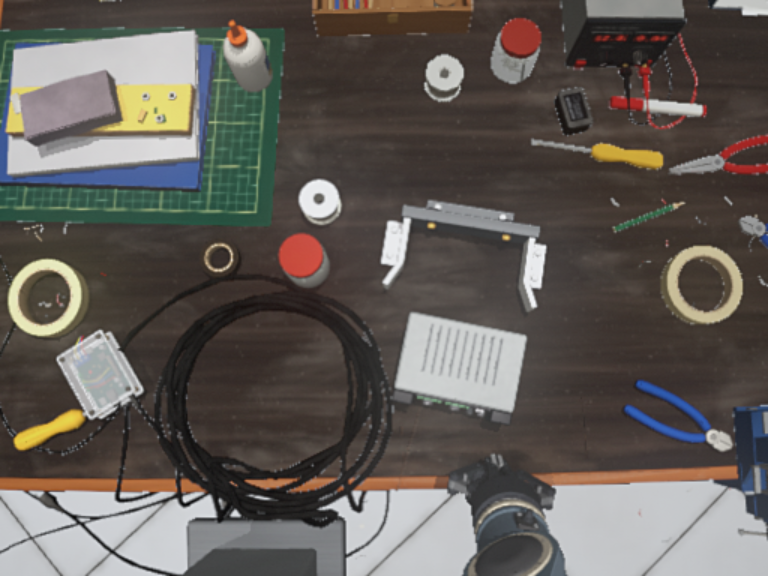

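View pics/s1.png

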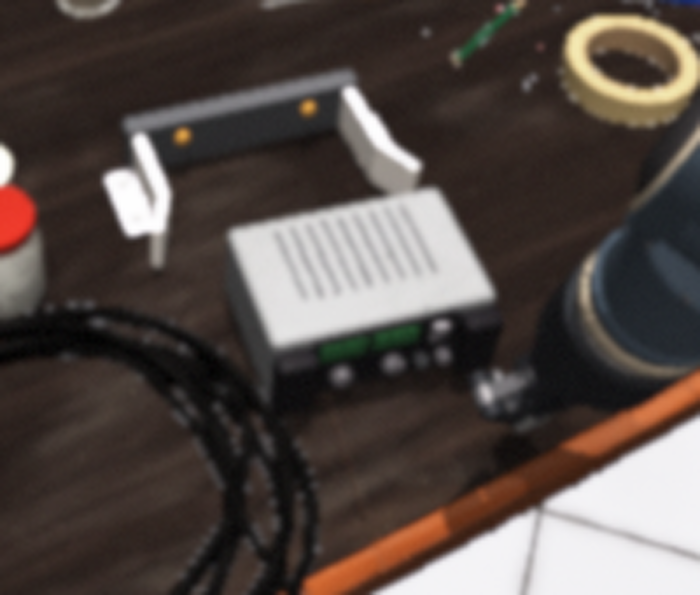

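The pictures show the gripper behind the right buffer, clear of everything, and the top view of the box is unobstructed. The depth fit gives exactly 150×100 mm. The coil's nearest strands are left of the left buffer. Now the first push on the right.

```bash
cat >> h.py <<'E'
def buf(b,side,yo=0.062):
    c,s=np.cos(b["yaw"]),np.sin(b["yaw"]); return np.array([b["x"]-0.064*c-side*yo*s, b["y"]-0.064*s+side*yo*c])
def push(side,dist,yo=0.062,lim=18,vel=0.03,dy=0.0,back=0.02,b=None):
    """touch the buffer (side +1 left, -1 right), push it dist along bay x, back off, look"""
    b=b or see(); t=buf(b,side,yo); e,_=edge()
    if abs(e[1]-t[1])>0.03:
        robot.move_straight(tcp(min(e[0],t[0]-back),e[1]),vel=0.1)
        robot.move_straight(tcp(t[0]-back,t[1]),vel=0.12)
    else: robot.move_straight(tcp(t[0]-back,t[1]),vel=0.08)
    f0=np.array(fx()[:3])
    hit=robot.move_straight(tcp(t[0]+0.006,t[1]),vel=0.02,contact_N=2.5)
    e,_=edge(); e0=e.copy(); log=[(hit,round(float(e[0]-t[0]),4))]
    n=max(1,int(np.ceil(dist/0.01))); st=False
    for i in range(1,n+1):
        st=robot.move_straight(tcp(e0[0]+dist*i/n,t[1]+dy*i/n),vel=vel,contact_N=lim)
        F=np.array(fx()[:3])-f0; log.append(np.round(F,1).tolist())
        if st or F[0]>lim: log.append("STOP"); break
    e,_=edge(); robot.move_straight(tcp(e[0]-0.012,e[1]),vel=0.08)
    b=see(); a=b["far"]
    print("side",side,log,"t",round(robot.sense()["t"],2)); print({k:round(float(b[k]),4) for k in("x","y","yaw")},b["size"],"far",a[0].round(4),a[1].round(4),flush=True)
    return b
E
python3 - <<'E'
from h import *
push(-1,0.03)
E
```

```text
side -1 [(True, 0.0021), [4.1, -3.6, -2.5], [1.7, -1.1, -2.0], [2.1, -1.5, -1.5]] t 6.41
{'x': -0.1561, 'y': -0.004, 'yaw': 0.1032} (0.1008, 0.1503) far [-0.1141  0.0758] [-0.0986 -0.0736]
```

Run:
```python
from h import *
b=push(+1,0.022,yo=0.055)
if abs(b["yaw"])<0.25: b=push(-1,0.022)
```

```text
side 1 [(True, 0.0019), [5.4, 1.6, 4.7], [5.5, 3.1, 1.2], [3.2, 2.7, -1.2]] t 10.58
{'x': -0.1415, 'y': -0.0084, 'yaw': 0.0057} (0.1017, 0.1504) far [-0.092   0.0671] [-0.0911 -0.0833]
side -1 [(True, 0.0023), [4.3, -3.0, -1.2], [3.5, -1.2, -1.2], [2.6, -1.7, -1.3]] t 14.58
{'x': -0.1265, 'y': -0.0031, 'yaw': 0.1201} (0.1016, 0.1504) far [-0.0859  0.0776] [-0.0679 -0.0718]
```

Run:
```python
from h import *
b=push(-1,0.010)
b=push(+1,0.022,yo=0.058,dy=0.003)
```

```text
side -1 [(True, 0.0023), [4.2, -2.6, -1.1]] t 16.82
{'x': -0.1215, 'y': -0.0021, 'yaw': 0.1722} (0.1015, 0.1502) far [-0.0851  0.0804] [-0.0593 -0.0675]
side 1 [(True, 0.0013), [7.2, 1.3, 4.2], [7.5, 2.4, 4.0], [5.8, 3.2, 1.7]] t 21.04
{'x': -0.1084, 'y': -0.0045, 'yaw': 0.0668} (0.1017, 0.1507) far [-0.0635  0.074 ] [-0.0535 -0.0764]
```

Run:
```python
from h import *
b=push(+1,0.014,yo=0.058,dy=0.003)
b=push(-1,0.016)
```

```text
side 1 [(True, 0.0019), [6.1, -0.0, 2.8], [13.1, 0.4, 10.4]] t 23.6
{'x': -0.103, 'y': -0.0044, 'yaw': 0.0115} (0.1016, 0.1506) far [-0.0539  0.0715] [-0.0522 -0.0791]
side -1 [(True, 0.0027), [4.8, -3.2, -1.7], [1.7, -2.6, -1.5]] t 27.31
{'x': -0.0922, 'y': -0.0004, 'yaw': 0.0956} (0.1026, 0.1504) far [-0.0496  0.0793] [-0.0352 -0.0705]
```

Run:
```python
from h import *
b=push(+1,0.021,yo=0.058,lim=16,dy=0.002)
b=push(-1,0.018,lim=16)
```

```text
side 1 [(True, 0.002), [6.3, 1.9, 3.4], [4.9, 3.0, 1.0], [5.4, 4.1, 0.2]] t 31.43
{'x': -0.0796, 'y': -0.0033, 'yaw': -0.0062} (0.1504, 0.1024) far [-0.0292  0.0716] [-0.0301 -0.0788]
side -1 [(True, 0.0025), [4.0, -4.1, -2.2], [2.8, -2.7, -2.0]] t 35.22
{'x': -0.0676, 'y': 0.0003, 'yaw': 0.0866} (0.1019, 0.1504) far [-0.0243  0.0796] [-0.0113 -0.0703]
```

Run:
```python
from h import *
b=push(+1,0.019,yo=0.058,lim=16,dy=0.002)
b=push(-1,0.011,lim=14,vel=0.02)
```

```text
side 1 [(True, 0.002), [5.6, 0.8, 3.6], [4.6, 1.7, 2.2]] t 39.11
{'x': -0.0569, 'y': -0.0021, 'yaw': -0.0037} (0.1504, 0.1017) far [-0.0067  0.0729] [-0.0072 -0.0775]
side -1 [(True, 0.0026), [4.8, -0.8, -0.5], [7.6, -1.9, 0.5]] t 42.89
{'x': -0.0518, 'y': -0.0019, 'yaw': 0.039} (0.1019, 0.1508) far [-0.0048  0.0754] [ 0.0011 -0.0752]
```

```bash
cat >> h.py <<'E'
def press(side,yo=0.06,target=14.5,hold=1.2,back=0.015,b=None):
    b=b or see(); t=buf(b,side,yo); e,_=edge()
    robot.move_straight(tcp(t[0]-back,e[1]),vel=0.1); robot.move_straight(tcp(t[0]-back,t[1]),vel=0.12)
    f0=np.array(fx()[:3]); F=lambda:np.array(fx()[:3])-f0
    robot.move_straight(tcp(t[0]+0.006,t[1]),vel=0.02,contact_N=2.5)
    x=x0=edge()[0][0]; th=None; log=[]
    for i in range(80):
        f=F(); n=np.linalg.norm(f); now=robot.sense()["t"]
        log.append((round((x-x0)*1e3,2),round(float(f[0]),1),round(float(f[2]),1),round(float(n),1),round(now,2)))
        if n>11.5 and n<18:
            th=th or now
            if now-th>hold: break
        else: th=None
        d=np.clip((target-n)*0.0001,-0.0006,0.0012 if n<8 else 0.0004)
        if abs(target-n)>1.2 : x+=d; robot.move_straight(tcp(x,t[1]),vel=0.02,contact_N=9)
        else: robot.sleep(0.1)
        if x-x0>0.018: break
    e,_=edge(); robot.move_straight(tcp(e[0]-0.012,e[1]),vel=0.06)
    b=see(); a=b["far"]; print(log[::3][-14:],log[-1],"t",round(robot.sense()["t"],2)); print({k:round(float(b[k]),4) for k in("x","y","yaw")},"far",a[0].round(4),a[1].round(4),flush=True)
    return b
E
python3 - <<'E'
from h import *
press(+1)
E
```

```text
[(np.float64(0.0), 0.0, 0.0, 0.1, 45.2), (np.float64(3.32), 7.0, 5.1, 8.7, 45.95), (np.float64(4.39), 10.7, 7.0, 12.9, 46.7), (np.float64(4.72), 11.1, 8.1, 13.8, 47.3), (np.float64(4.72), 11.3, 8.8, 14.4, 47.6)] (np.float64(4.72), 11.6, 8.5, 14.5, 47.7) t 48.17
{'x': -0.0519, 'y': -0.0017, 'yaw': 0.0343} far [-0.0045  0.0753] [ 0.0007 -0.0753]
```

The left side stuck because the tip was bearing down with about 8.5 N. I'll add vertical and lateral force feedback so the push stays level, and count the hold only once the box is home.

```bash
cat >> h.py <<'E'
def press2(side,yo=0.06,hold=1.1,back=0.012,tmax=7.0,home=-0.0015,tmaxF=18.0):
    b=see(); t=buf(b,side,yo); e,_=edge()
    if abs(e[1]-t[1])>0.01: robot.move_straight(tcp(min(e[0],t[0]-back),e[1]),vel=0.1); robot.move_straight(tcp(t[0]-back,t[1]),vel=0.12)
    robot.sleep(0.25); f0=np.array(fx()[:3]); F=lambda:np.array(fx()[:3])-f0
    hit=robot.move_straight(tcp(t[0]+0.008,t[1]),vel=0.02,contact_N=2.5)
    x=x0=edge()[0][0]; y=t[1]; z=ZT; th=None; log=[]; T0=robot.sense()["t"]; target=14.5
    while True:
        f=F(); n=np.linalg.norm(f); now=robot.sense()["t"]; b=see(); fl,fr=b["far"]; ok=min(fl[0],fr[0])>home
        log.append((round(float(x-x0)*1e3,1),round((z-ZT)*1e3,1),*np.round(f,1).tolist(),round(float(fl[0])*1e3,1),round(float(fr[0])*1e3,1)))
        if 11.5<n<18 and ok:
            th=th or now
            if now-th>hold: break
        else: th=None
        if now-T0>tmax or x-x0>0.02 or n>20: break
        if ok: target=14.5
        elif n>target-1.5: target=min(target+0.7,tmaxF)
        dz=np.clip(-f[2]*0.00012,-.0006,.0006); z=np.clip(z-dz if False else z+np.clip(f[2]*0.00012,-.0006,.0006),ZT-.006,ZT+.008)
        x+=np.clip((target-n)*0.00015,-0.0006,0.0010 if n<9 else 0.0005) if abs(target-n)>1 else 0
        robot.move_straight(tcp(x,y,z),vel=0.02,contact_N=9)
    e,_=edge(); robot.move_straight(tcp(e[0]-0.012,e[1]),vel=0.06)
    b=see(); a=b["far"]; print(hit,*log[::2],log[-1],"held",th and now-th,"t",round(robot.sense()["t"],2),sep="\n"); print({k:round(float(b[k]),4) for k in("x","y","yaw")},"far",a[0].round(4),a[1].round(4),flush=True)
    return b
E
python3 - <<'E'
from h import *
press2(+1)
E
```

```text
True
(0.0, np.float64(0.0), 0.1, -2.1, 0.1, -5.0, 1.0)
(2.0, np.float64(0.0), 4.6, 1.4, 1.6, -4.6, 0.5)
(4.0, np.float64(0.6), 7.1, 1.9, 2.0, -2.9, 0.6)
(6.0, np.float64(1.0), 7.6, 1.0, 0.5, -1.8, 0.6)
(7.5, np.float64(1.4), 5.6, 3.0, -1.1, 0.3, 0.8)
(9.3, np.float64(1.5), 9.3, 2.4, 1.3, 1.0, 0.6)
(10.3, np.float64(2.0), 9.3, 3.1, 1.7, 0.8, 0.7)
(11.1, np.float64(2.4), 11.6, 2.5, 1.0, 0.8, 0.6)
(11.9, np.float64(2.7), 11.5, 3.0, 1.6, 0.8, 0.4)
(12.3, np.float64(2.9), 12.7, 2.8, 2.3, 1.1, 1.2)
held
1.2000000000000028
t
54.75
{'x': -0.0491, 'y': -0.0019, 'yaw': -0.0011} far [0.0009 0.0733] [ 0.0008 -0.0773]
```

Both corners are home and the left press held for 1.2 s. Now the right one.

Run:
```python
from h import *
b=press2(-1,home=-0.0012)
```

```text
True
(0.0, np.float64(0.0), -1.2, 0.5, -1.5, 0.8, 0.7)
(2.0, np.float64(-0.5), 4.7, 0.9, 0.2, 1.0, 0.4)
(3.9, np.float64(-0.1), 8.4, 2.6, 3.5, 1.1, 0.7)
(4.9, np.float64(0.6), 10.7, 1.2, 2.0, 0.8, 0.7)
(5.9, np.float64(1.0), 11.9, 2.6, 2.7, 0.8, 0.7)
(6.6, np.float64(1.6), 11.3, 1.8, 0.3, 0.5, 1.1)
(7.2, np.float64(1.9), 13.8, 1.8, 1.1, 1.0, 0.8)
(7.5, np.float64(2.1), 13.2, 0.4, 0.8, 1.0, 0.8)
(7.6, np.float64(2.2), 13.5, 1.8, 0.4, 0.4, 1.0)
held
1.1999999999999957
t
62.24
{'x': -0.0491, 'y': -0.0018, 'yaw': -0.0017} far [0.001  0.0733] [ 0.0008 -0.0771]
```

Run:
```python
from h import *
e,_=edge(); robot.move_straight(tcp(e[0]-0.02,e[1]),vel=0.1); robot.sleep(0.2)
print(robot.sense()["t"],fx(),robot.close_job())
```

```text
the job is handed in; nothing more can be done
62.7833 (np.float64(0.5525116290875394), np.float64(0.3782170363151656), np.float64(-0.45848286297827523), 62.7833) None
```

The power supply is home in the bay: both far corners measure against the end stop and it sits about 2 mm off the middle line. Each buffer, left then right, was pressed for about 1.2 s at roughly 12–14 N (a little under the 15 N you asked for), and I handed the job in at 62.8 s; no verdict was returned.

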